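# Draw out the sealer's offcut tray with the hook

### The arm

A 6-joint arm with a two-finger parallel gripper is mounted at the origin on the work surface. World frame = base frame: x ahead of the robot, y to its left, z up, the work surface at z = 0. Lengths are in mm, angles in rad, forces in N, time in s.
With the tool pointing down it reaches from about 350 to 875 mm from the base axis. Payload 4.2 kg.
Tool frame: the origin (TCP) lies between the finger pads; the fingertips stand 25 mm ahead of it and the grasp point (between the pads) lies 6 mm ahead of it; z points along the fingers, y is the line along which they close (so a half turn about z gives the same grasp; the last joint's range is limited). The gripper opens to 85 mm and grips with 20 to 120 N. Pads are 22 mm wide; open, the fingers measure 114 mm over their backs; the gripper's body (76 mm by 85 mm) begins 54 mm behind the grasp point. The pads swing forward as they close: fully open they stand 13 mm farther back than shut.
Start: joints at [1.516, 0.385, 0.008, 0, -1.194, -0.259], TCP at [192.89, 594.469, 256.312] pointing down, gripper open.
Joint ranges: [-3.14, 3.14], [-1.21, 2.06], [-1.07, 1.41], [-3.16, 2.05], [-2.99, -0.16], [-3.1, 3.1]. Speed limits (rad/s): [2.79, 2.79, 3.14, 3.14, 3.14, 3.14].

### API

Orientations are given as a unit quaternion [x, y, z, w].
In Python, from bench import arm gives the robot as it stands.
- The arm moves only by the shell command python3 -m pendant 'ROWS'. ROWS is JSON, a list of rows, each a list of 7 numbers: the shift along the tool's x, y, z in m, then the turn, a rotation vector about the tool's x, y, z in degrees, then the finger opening in m, from 0 to 0.0854. In form: [[x, y, z, wx, wy, wz, fingers], ...]. A call has 1 to 12 rows; each row shifts and turns the commanded pose from where the row before left it, along the tool's axes as they then stand; what a row does not reach is not made up. A row lasts 1/10 s, in which the tool goes at most 50 mm and 8.59 degrees, less where a joint would pass 70% of its speed; a pose out of reach is approached as far as the arm can. A call is refused whole if a number of a shift passes 0.05 or a number of a turn 8.59, either way. A call with a gripper value outside its range is refused whole. The fingers move at their own pace and stop on an object; the grip force is fixed at half the most. Time passes only in rows, so rows that do not move let the fingers close. It gives the time, the measured TCP pose, the force, the opening and the grip force at its end, in the units of the state.
- arm.read_state(): the state, without advancing time (a new reading comes with each control period).
- arm.get_image(name): name is "scene" or "top"; returns a dict with "image" (384x512x3 uint8, red, green, blue), "fx", "fy", "cx", "cy" (pixels), "k1" (the pictures are not rectified: a ray, as slopes to the right and down, at radius r is drawn at 1 + k1 r^2 times it, then the intrinsics apply), "xyz" and "rotation" of the camera in the world. Camera axes: x right, y down, z forward; pixel columns grow to the right and rows downward; lengths in mm; the calibration is good to about 2 mm. A picture is of the moment at which its call begins. There is no depth.
- arm.job_done(): hands the job in; it is judged then, once.
The state is a dict: "clock": time; "joints": joint angles; "joint_vel": joint speeds; "joint_efforts": joint torques, N m; "position": TCP position; "ee_rot": TCP orientation; "contact_force": force on the tool from outside, world axes, zero at the start; "wrist_torque": the same for the moment, N m; "gripper_width": finger opening in mm; "grasp_force": force on a finger pad.
Only numpy, scipy, OpenCV 4.12 (cv2) and the standard library are available. Lean on these libraries where they do the work, as an engineer would, in place of code of your own. Each camera call takes 0.05 s, during which the arm holds its last target. There are 200 camera calls.

### The job

The bag sealer's offcut tray sits back under its deck, out of reach of the hand. Take the hooked rod from the black mat, reach it in under the deck, feel for the steel eye on the tray's front and draw the tray gently all the way out to its stop with the rod (never with the fingers, never forcing the tray or the stand, keeping the rod straight in line with the tray and never levering it askew), then unhook it, leave the tray out and lay the rod flat back on the mat. Leave the other things on the table alone.

Things in the scene. Friction and masses are not known exactly. Their poses are not given: they have to be found in the camera images.
- stand: Fixed aluminium stand with a black bag sealer on it. Origin on the table; its +x points into the opening (world: along +y within 0.2 rad), z up. Deck plate 12 mm thick, underside 85 mm up, x -120 (free front edge) to +180 mm, y -150 to +150 mm. Side walls at y = +-145 mm (10 mm thick) and all below the deck begin at x = 10 mm, the tray aside. Sealer on the deck from x = 0 inward, 200 mm high.
- deck_edge (a point): Middle of the deck's free front edge, on its underside: at (-120, 0, 85) mm in the stand's frame.
- tray: Steel offcut tray under the deck, 250 mm wide, front face 76 mm high. Slides along the stand's x only; stays where left; takes 4 N or a little more to slide. Origin at the middle of the front face, at table height; axes as the stand's. Its x in the stand's frame: 0 fully home, -140 mm at the out-stop; starts 0 to 30 mm out. Its eye (see tray_front) is fixed to its front face.
- tray_front (a point): Middle of the tray's front face, 45 mm up. The eye stands out from this face at the same height: a D-shaped loop of 6 mm bar, upright, its hole facing sideways (along y). Hole: 4 to 39 mm out from the face, 28 to 62 mm above the table. The eye is rigidly fixed somewhere from y = -60 to +60 mm off this point, y NOT measured: find it by feel. Its foot plate is 24 mm wide, 4 mm thick.
- hook_rod: Loose hooked rod, 220 g, lying flat on the mat. Wooden handle 120 x 18 x 22 mm (x, y, z); origin at the centre of its underside, z up; centre of mass about 30 mm along +x. An 8 mm round steel shank runs on along +x, 11 mm above the underside, to x = 230 mm, and there turns square to the rod's +y as a hook (see hook_tip).
- hook_tip (a point): The hook's corner, on the shank's axis where it turns sideways: (230, 0, 11) mm in the rod's frame. The hook, 8 mm round, reaches 23 mm from here along the rod's +y (to its outer surface); its end bends back 7 mm towards the handle (11 mm to its outer surface).
- mat: Fixed black rubber mat 360 x 200 x 4 mm (x, y, z), origin at the centre of its underside, z up.
- screwdriver: Bystander: screwdriver lying on the mat along the mat's x, on its +y half.
- tea_tin: Bystander: plain steel tin, 60 mm across, 80 mm high, standing on the deck in front of the sealer, near the -y side.
- carton_a: Bystander: brown carton 70 x 110 x 60 mm.
- carton_b: Bystander: orange carton 60 x 90 x 120 mm.
- mug: Bystander: white mug, 90 mm high.
- tape_roll: Bystander: tape roll 100 mm across, 45 mm high.
- jar: Bystander: lidded jar 70 mm across, 90 mm high.

How it is judged:
By the outcome, as a careful person would: the job done as asked, in the order asked, and still so for the second after the job is handed in, with the robot touching nothing.
It also fails if it takes over 72 s, if anything falls off the work surface, if the arm or the gripper's body presses on something with over 40 N, if the wrist force passes 120 N, or if a joint passes its speed limit or range.

## Working session

There is one attempt and no reset: what is moved stays moved. The work goes in short steps, Python scripts to look and compute and a shell command to move; the robot and the scene stay as the last step left them, time stands still between calls to the robot, and variables do not carry over. Pictures are saved under pics/ and viewed, at most 10 in all, crops included, and the job is handed in when it is done.

```bash
ls; mkdir -p pics; cat > h.py <<'E'
import numpy as np, cv2
from bench import arm
from scipy.spatial.transform import Rotation as R
def shot(n,f):
    d=arm.get_image(n); cv2.imwrite('pics/'+f+'.png',d['image'][:,:,::-1])
    np.save('pics/'+f+'.npy',d,allow_pickle=True); return d
def load(f): return np.load('pics/'+f+'.npy',allow_pickle=True).item()
def ray(d,u,v):
    K=np.array([[d['fx'],0,d['cx']],[0,d['fy'],d['cy']],[0,0,1.]])
    p=cv2.undistortPoints(np.array([[[u,v]]],float),K,np.array([d['k1'],0,0,0,0.]))[0,0]
    # refine exact: x*(1+k1 r^2)=xd
    return np.array(d['xyz'],float),rot(d)@np.array([p[0],p[1],1.])
def rot(d):
    r=np.array(d['rotation'],float)
    return r if r.shape==(3,3) else R.from_quat(r).as_matrix()
def onplane(d,u,v,z):
    o,r=ray(d,u,v); return o+r*(z-o[2])/r[2]
def proj(d,P):
    c=rot(d).T@(np.array(P,float)-np.array(d['xyz'])); x,y=c[0]/c[2],c[1]/c[2]
    s=1+d['k1']*(x*x+y*y); return d['fx']*x*s+d['cx'],d['fy']*y*s+d['cy']
E
python3 - <<'E'
from h import *
for n in('scene','top'):
    d=shot(n,n+'0'); print(n,d['fx'],d['cx'],d['cy'],d['k1'],d['xyz'],np.round(rot(d),3).tolist())
print(arm.read_state())
a=load('scene0')['image'];b=load('top0')['image']
E
```

```text
pics
scene 368.88506038827416 258.9828519004038 196.4427306293653 -0.043775332691270874 [ 985.8448037  -552.66099058 1176.65385797] [[0.776, 0.534, -0.335], [0.631, -0.658, 0.411], [-0.001, -0.531, -0.848]]
top 466.08789043032175 260.3003216924014 191.6039666559015 -0.19618333952383585 [ 424.67967052  -57.43973279 1725.23609544] [[0.0, -0.997, 0.081], [-1.0, -0.0, -0.0], [0.0, -0.081, -0.997]]
{'clock': 0.1, 'joints': array([ 1.51556402e+00,  3.85470847e-01,  6.76337969e-03, -4.48233783e-04,
       -1.19400896e+00, -2.58600986e-01]), 'joint_vel': array([-0.00196151, -0.00164765,  0.00240083,  0.00196043, -0.00026702,
       -0.00010956]), 'joint_efforts': array([-9.25976674e-04, -3.93322527e+01,  1.88927490e+01,  4.19794321e+00,
       -2.58586930e-03,  4.44116509e-06]), 'position': array([192.77305501, 594.02635186, 255.3346342 ]), 'ee_rot': array([ 9.87700426e-01, -1.56355053e-01, -1.09786401e-04,  9.76235141e-04]), 'contact_force': array([ 0.35723563, -0.23853652,  0.20025969]), 'wrist_torque': array([-0.00131233, -0.02557924, -0.03442412]), 'grasp_force': 0.0, 'gripper_width': 85.45162636114308}
```

View pics/scene0.png

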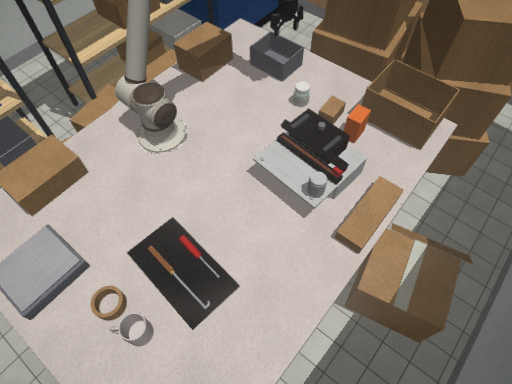

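View pics/top0.png

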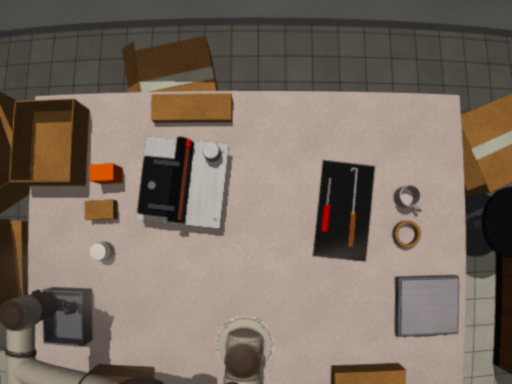

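The top view (up = +x, right = −y) shows the stand around (185,182) with its free deck edge on the right at u≈225. The mat is around (344,210). On it the rod has its handle at (352,228) and its hook at (354,170), turning left (+y). I'll zoom in to get exact pixels.

```bash
python3 - <<'E'
from h import *
d=load('top0');im=d['image'][:,:,::-1]
a=cv2.resize(im[130:236,130:236],None,fx=3.75,fy=3.75,interpolation=cv2.INTER_CUBIC)
b=cv2.resize(im[155:261,305:411],None,fx=3.75,fy=3.75,interpolation=cv2.INTER_CUBIC)
s=load('scene0')['image'][:,:,::-1]
c=cv2.resize(s[110:210,245:371],(397,300),interpolation=cv2.INTER_CUBIC)[:202]
e=cv2.resize(s[215:330,125:243],(397,386),interpolation=cv2.INTER_CUBIC)[:202]
top=np.hstack([a,b])[:397]; bot=np.hstack([c,e])
cv2.imwrite('pics/comp.png',np.vstack([top[:,:794],bot]))
# mat mask
hsv=cv2.cvtColor(np.ascontiguousarray(im),cv2.COLOR_BGR2HSV)
m=(hsv[...,2]<60).astype(np.uint8); m[:,:300]=0;m[:,385:]=0;m[:150]=0;m[270:]=0
m=cv2.morphologyEx(m,cv2.MORPH_CLOSE,np.ones((9,9)))
cs=max(cv2.findContours(m,0,2)[0],key=cv2.contourArea);r=cv2.minAreaRect(cs);bx=cv2.boxPoints(r)
print('mat',np.round([onplane(d,*p,4)[:2] for p in bx],1).tolist())
# bright (rod) pixels inside mat, excluding the red screwdriver
fill=cv2.erode(cv2.drawContours(np.zeros(m.shape,np.uint8),[cs],0,1,-1),np.ones((3,3)))
br=((hsv[...,2]>70)&(fill>0)).astype(np.uint8)
n,l,st,ce=cv2.connectedComponentsWithStats(br)
for i in range(1,n):
    if st[i,4]>8:
        ys,xs=np.where(l==i);P=np.array([onplane(d,x,y,15)[:2] for x,y in zip(xs,ys)])
        print(i,st[i].tolist(),P.min(0).round(1),P.max(0).round(1))
        if st[i,4]>30:
            for v in range(ys.min(),ys.max()+1): print(v,xs[ys==v].min(),xs[ys==v].max(),end='; ')
            print()
E
```

```text
mat [[331.9, -252.6], [681.9, -293.1], [662.1, -487.6], [309.9, -443.9]]
1 [348, 167, 10, 80, 287] [ 363.1 -418.4] [ 656.3 -380.7]
167 353 354; 168 351 357; 169 351 357; 170 351 357; 171 355 357; 172 355 357; 173 355 357; 174 355 356; 175 355 356; 176 355 356; 177 355 356; 178 355 356; 179 355 356; 180 355 356; 181 355 356; 182 355 356; 183 354 356; 184 354 356; 185 354 356; 186 354 356; 187 354 355; 188 354 355; 189 354 355; 190 354 355; 191 354 355; 192 354 355; 193 354 355; 194 354 355; 195 353 355; 196 353 355; 197 353 355; 198 353 354; 199 353 355; 200 353 354; 201 353 354; 202 353 354; 203 353 354; 204 353 354; 205 353 354; 206 353 354; 207 352 354; 208 352 354; 209 352 354; 210 352 354; 211 352 354; 212 351 354; 213 351 354; 214 351 354; 215 351 355; 216 351 355; 217 351 355; 218 351 355; 219 351 354; 220 351 354; 221 350 354; 222 350 354; 223 350 354; 224 350 354; 225 350 354; 226 350 354; 227 350 354; 228 350 354; 229 350 354; 230 350 354; 231 350 353; 232 350 353; 233 349 353; 234 349 353; 235 349 353; 236 349 353; 237 349 353; 238 349 353; 239 348 353; 240 349 353; 241 349 353; 242 349 353; 243 348 352; 244 348 352; 245 348 352; 246 349 352; 
2 [321, 178, 10, 54, 247] [ 418.9 -316. ] [ 614.8 -280.7]
178 329 330; 179 329 330; 180 329 330; 181 329 330; 182 329 330; 183 329 330; 184 328 330; 185 328 329; 186 328 329; 187 328 329; 188 328 329; 189 328 329; 190 328 329; 191 328 329; 192 328 329; 193 328 329; 194 327 328; 195 327 328; 196 327 328; 197 327 328; 198 327 328; 199 327 328; 200 327 328; 201 327 328; 202 327 328; 203 326 327; 204 325 328; 205 324 329; 206 324 329; 207 324 329; 208 323 329; 209 323 329; 210 323 329; 211 323 329; 212 323 329; 213 323 329; 214 322 329; 215 322 329; 216 322 329; 217 322 328; 218 322 328; 219 322 328; 220 322 328; 221 322 328; 222 322 328; 223 321 328; 224 321 328; 225 321 328; 226 321 327; 227 321 327; 228 321 327; 229 321 327; 230 321 327; 231 322 326;
```

View pics/comp.png

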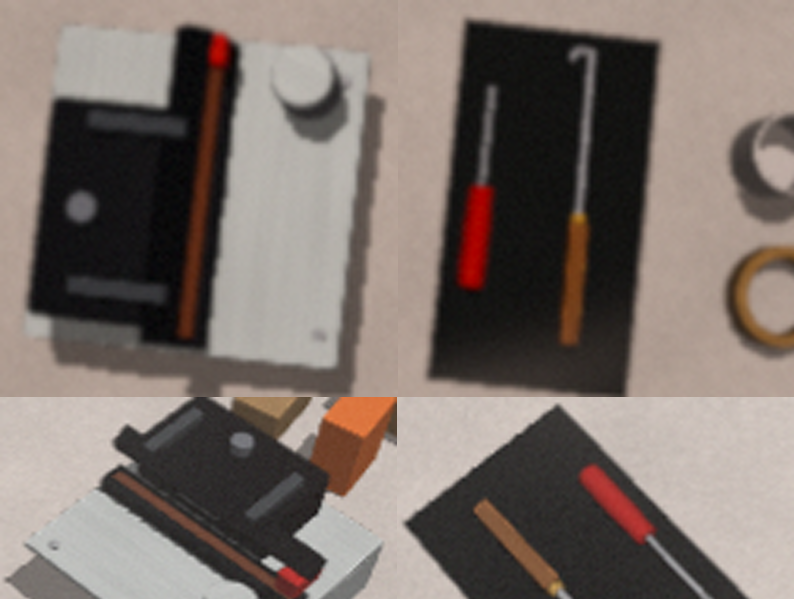

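```bash
cat > meas.py <<'E'
from h import *
d=load('top0');im=d['image'].astype(float)
g=cv2.GaussianBlur(im,(3,3),0).mean(2)
# deck free edge: steepest drop in each row
pts=[]
for v in range(150,222):
    u0=228.7-(v-144.1)*8.8/83.8
    us=np.arange(int(u0)-5,int(u0)+7); gr=-(g[v,us+1]-g[v,us-1]); k=gr.argmax()
    a,b,c=gr[max(k-1,0)],gr[k],gr[min(k+1,len(gr)-1)]; s=0.5*(a-c)/(a-2*b+c) if a-2*b+c else 0
    pts.append(onplane(d,us[k]+s,v,97)[:2])
pts=np.array(pts,np.float32)
vx,vy,x0,y0=cv2.fitLine(pts,cv2.DIST_HUBER,0,.01,.01).ravel()
if vx<0: vx,vy=-vx,-vy
print('edge dir',vx,vy,'resid',np.abs((pts-[x0,y0])@np.array([-vy,vx])).mean())
# side edges of the deck: down columns 195..218
ends={}
for name,(va,vb,cols) in dict(top=(135,152,list(range(196,202))+list(range(222,227))),bot=(217,235,range(192,218))).items():
    q=[]
    for u in cols:
        col=g[va:vb,u]; gr=np.abs(np.gradient(col)); k=gr.argmax()
        q.append(onplane(d,u,va+k,97)[:2])
    q=np.array(q); e=np.array([vx,vy]); ends[name]=np.median(q@e); print(name,ends[name],q.round(0).tolist()[::4])
e=np.array([vx,vy]); nrm=np.array([-vy,vx]) # stand +x
w=ends['top']-ends['bot']; mid=e*(ends['top']+ends['bot'])/2+nrm*(np.array([x0,y0])@nrm)
print('width',w,'edge mid',mid,'stand x dir',nrm,'yaw-90',np.degrees(np.arctan2(nrm[1],nrm[0]))-90)
# rod
sh=np.array([[ (a+b)/2,v] for v,a,b in [(v,*[ (xs:=np.where((g[v,345:362]>60))[0]+345).min(), xs.max()]) for v in range(174,246)]])
W=np.array([onplane(d,u,v,15)[:2] for u,v in sh],np.float32)
for lab,q in(('shank',W[:34]),('handle',W[42:]),('all',W)):
    f=cv2.fitLine(q,cv2.DIST_HUBER,0,.01,.01).ravel(); s=np.sign(f[0]); print(lab,'yaw deg',np.degrees(np.arctan2(s*f[1],s*f[0])),f[2:])
for p in((354.5,167),(350.5,247),(353,212.5),(351,169)): print(p,onplane(d,*p,15).round(1))
s=arm.read_state(); print(s['position'],R.from_quat(s['ee_rot']).as_matrix().round(3).tolist())
E
python3 meas.py
```

```text
File "meas.py", line 27
    sh=np.array([[ (a+b)/2,v] for v,a,b in [(v,*[ (xs:=np.where((g[v,345:362]>60))[0]+345).min(), xs.max()]) for v in range(174,246)]])
                                                   ^^^^^^^^^^^^^^^^^^^^^^^^^^^^^^^^^^^^^^
SyntaxError: assignment expression cannot be used in a comprehension iterable expression
```

```bash
python3 - <<'E'
s=open('meas.py').read().split('\n')
i=[k for k,l in enumerate(s) if l.startswith('sh=')][0]
s[i]="""us=np.arange(345,362)
sh=[]
for v in range(174,246):
    w=np.clip(g[v,us]-45,0,None); sh.append([(w*us).sum()/w.sum(),v])"""
open('meas.py','w').write('\n'.join(s))
E
python3 meas.py
```

```text
edge dir 0.99493176 -0.10055267 resid 0.53886294
top 717.0941647716087 [[738.0, 171.0], [738.0, 157.0], [727.0, 71.0]]
bot 418.0067450721956 [[440.0, 182.0], [437.0, 167.0], [437.0, 153.0], [409.0, 139.0], [433.0, 125.0], [433.0, 111.0], [430.0, 97.0]]
width 299.0874196994131 edge mid [577.67733517  71.59478395] stand x dir [0.10055267 0.99493176] yaw-90 -5.770996
shank yaw deg -5.6790943 [ 574.38763 -407.8467 ]
handle yaw deg -5.844767 [ 418.03702 -394.10022]
all yaw deg -5.1356273 [ 509.88068 -402.2208 ]
(354.5, 167) [ 656.3 -409.    15. ]
(350.5, 247) [ 359.5 -390.    15. ]
(353, 212.5) [ 486.7 -400.5   15. ]
(351, 169) [ 648.7 -395.6   15. ]
[192.77305501 594.02635186 255.3346342 ] [[0.951, -0.309, -0.001], [-0.309, -0.951, -0.002], [0.0, 0.002, -1.0]]
```

The deck width measures 299 mm (300 given), and its free-edge middle is at (577.7, 71.6) with stand x at yaw 84.2°. The rod measures about 297 mm (294 given), with its origin near (422, −393) at yaw −5.6°. The plan is to grip at rod x=+30, with a half-turned wrist so joint 6 stays in range later.

```bash
python3 -m pendant '[[0.0275,0.0352,-0.0064,0,0,0,0.05],[0.0275,0.0352,-0.0064,0,0,0,0.05],[0.0275,0.0352,-0.0064,0,0,0,0.05],[0.0275,0.0352,-0.0064,0,0,0,0.05],[0.0275,0.0352,-0.0064,0,0,0,0.05],[0.0275,0.0352,-0.0064,0,0,0,0.05],[0.0275,0.0352,-0.0064,0,0,0,0.05]]' && python3 -m pendant '[[0.0278,0.037,0,0,0,0,0.05],[0.0278,0.037,0,0,0,0,0.05],[0.0278,0.037,0,0,0,0,0.05],[0.0278,0.037,0,0,0,0,0.05],[0.0278,0.037,0,0,0,0,0.05],[0.0278,0.037,0,0,0,0,0.05],[0.0278,0.037,0,0,0,0,0.05],[0.0278,0.037,0,0,0,0,0.05]]' && python3 -m pendant '[[0.0172,0.0399,0,0,0,0,0.05],[0.0172,0.0399,0,0,0,0,0.05],[0.0172,0.0399,0,0,0,0,0.05],[0.0172,0.0399,0,0,0,0,0.05],[0.0172,0.0399,0,0,0,0,0.05],[0.0172,0.0399,0,0,0,0,0.05],[0.0172,0.0399,0,0,0,0,0.05],[0.0172,0.0399,0,0,0,0,0.05]]'
```

```text
clock: 0.8
position: [300.0, 298.6, 301.1]
ee_rot: [0.988, -0.156, -0.0, 0.0]
contact_force: [1.0, 0.1, 0.3]
gripper_width: 50.0
grasp_force: 0.0
clock: 1.6
position: [420.0, -51.5, 301.1]
ee_rot: [0.988, -0.156, 0.0, -0.0]
contact_force: [0.6, 0.5, 0.7]
gripper_width: 50.0
grasp_force: 0.0
clock: 2.4
position: [452.1, -397.3, 300.5]
ee_rot: [0.988, -0.156, -0.0, -0.0]
contact_force: [1.2, -0.6, 0.8]
gripper_width: 50.2
grasp_force: 0.0
```

Tracking is accurate. Next I rotate 167.6° in place and take a picture to check.

```bash
python3 -m pendant '[[0,0,0,0,0,8.38,0.05],[0,0,0,0,0,8.38,0.05],[0,0,0,0,0,8.38,0.05],[0,0,0,0,0,8.38,0.05],[0,0,0,0,0,8.38,0.05],[0,0,0,0,0,8.38,0.05],[0,0,0,0,0,8.38,0.05],[0,0,0,0,0,8.38,0.05],[0,0,0,0,0,8.38,0.05],[0,0,0,0,0,8.38,0.05]]' >/dev/null&& python3 -m pendant '[[0,0,0,0,0,8.38,0.05],[0,0,0,0,0,8.38,0.05],[0,0,0,0,0,8.38,0.05],[0,0,0,0,0,8.38,0.05],[0,0,0,0,0,8.38,0.05],[0,0,0,0,0,8.38,0.05],[0,0,0,0,0,8.38,0.05],[0,0,0,0,0,8.38,0.05],[0,0,0,0,0,8.38,0.05],[0,0,0,0,0,8.38,0.05]]' && python3 -m pendant '[[0,0,0.048,0,0,0,0.05],[0,0,0.048,0,0,0,0.05],[0,0,0.048,0,0,0,0.05],[0,0,0.048,0,0,0,0.05],[0,0,0.028,0,0,0,0.05],[0,0,0,0,0,0,0.05]]'
cat > st.py <<'E'
from h import *
s=arm.read_state();M=R.from_quat(s['ee_rot']).as_matrix()
print(s['clock'],'pos',s['position'].round(1),'toolx yaw',round(np.degrees(np.arctan2(M[1,0],M[0,0])),2),'z',M[:,2].round(4),'F',s['contact_force'].round(2),'T',s['wrist_torque'].round(2),'w',round(s['gripper_width'],1),'g',round(s['grasp_force'],1),'j',s['joints'].round(2))
E
python3 st.py
```

```text
clock: 4.4
position: [452.2, -395.4, 300.5]
ee_rot: [0.052, 0.999, 0.0, -0.001]
contact_force: [-0.0, 0.1, -0.2]
gripper_width: 49.9
grasp_force: 0.0
clock: 5.0
position: [449.3, -393.8, 76.0]
ee_rot: [0.049, 0.999, 0.003, -0.005]
contact_force: [-0.1, 0.0, 0.2]
gripper_width: 49.9
grasp_force: 0.0
5.0 pos [ 449.3 -393.8   76. ] toolx yaw 174.36 z [-0.0097  0.0058 -0.9999] F [-0.14  0.01  0.24] T [0.04 0.05 0.04] w 49.9 g 0.0 j [-0.45  0.52 -0.27 -0.   -0.79 -1.22]
```

```bash
python3 -m pendant '[[0,0,0.022,0,0,0,0.05],[0,0,0.015,0,0,0,0.05],[0,0,0.006,0,0,0,0.05],[0,0,0,0,0,0,0.05],[0,0,0,0,0,0,0.05]]' && python3 st.py && python3 -c "
from h import *
d=shot('top','g1');e=shot('scene','g2')
a=d['image'][140:270,290:400,::-1];b=e['image'][190:350,100:260,::-1]
cv2.imwrite('pics/g.png',np.hstack([cv2.resize(a,(400,473),interpolation=2),cv2.resize(b,(400,473),interpolation=2)]))"
```

```text
clock: 5.5
position: [453.3, -396.1, 39.6]
ee_rot: [0.048, 0.999, -0.001, 0.001]
contact_force: [0.1, 0.0, 0.7]
gripper_width: 50.0
grasp_force: 0.0
5.5 pos [ 453.3 -396.1   39.6] toolx yaw 174.45 z [ 0.0021 -0.0014 -1.    ] F [0.1  0.03 0.65] T [-0.01 -0.    0.02] w 50.0 g 0.0 j [-0.45  0.58 -0.29  0.   -0.7  -1.22]
```

View pics/g.png

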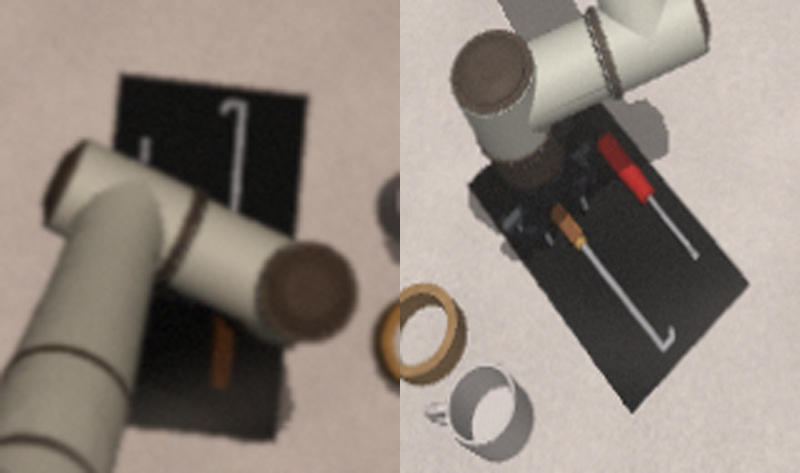

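The gripper straddles the handle, with the ferrule at about (580,240) in the right panel and the screwdriver clear. I descend the last few mm and close.

```bash
python3 -m pendant '[[0,0,0.006,0,0,0,0.05],[0,0,0,0,0,0,0.05],[0,0,0,0,0,0,0.05]]' && python3 st.py && python3 -m pendant '[[0,0,0,0,0,0,0.03],[0,0,0,0,0,0,0.01],[0,0,0,0,0,0,0.01],[0,0,0,0,0,0,0.01],[0,0,0,0,0,0,0.01],[0,0,0,0,0,0,0.01]]' && python3 st.py
```

```text
clock: 5.9
position: [452.3, -395.6, 32.0]
ee_rot: [0.049, 0.999, 0.0, -0.0]
contact_force: [-0.7, -0.7, -0.6]
gripper_width: 50.3
grasp_force: 0.0
5.9 pos [ 452.3 -395.6   32. ] toolx yaw 174.42 z [-3.e-04  1.e-04 -1.e+00] F [-0.73 -0.75 -0.56] T [-0.02  0.06  0.04] w 50.3 g 0.0 j [-0.45  0.59 -0.3   0.   -0.69 -1.22]
clock: 6.5
position: [452.7, -395.7, 32.5]
ee_rot: [0.049, 0.999, -0.0, 0.0]
contact_force: [-0.7, 1.1, 2.7]
gripper_width: 16.2
grasp_force: 61.6
6.5 pos [ 452.7 -395.7   32.5] toolx yaw 174.43 z [ 5.e-04 -4.e-04 -1.e+00] F [-0.73  1.11  2.72] T [0.2  0.06 0.02] w 16.2 g 61.6 j [-0.45  0.59 -0.3   0.   -0.69 -1.22]
```

```bash
python3 -m pendant '[[0,0,-0.01,0,0,0,0.01],[0,0,-0.02,0,0,0,0.01],[0,0,-0.03,0,0,0,0.01],[0,0,-0.03,0,0,0,0.01],[0,0,-0.02,0,0,0,0.01],[0,0,-0.01,0,0,0,0.01],[0,0,0,0,0,0,0.01]]' && python3 st.py && python3 -m pendant '[[0,0,0,0,0,-2,0.01],[0,0,0,0,0,-4.5,0.01],[0,0,0,0,0,-6,0.01],[0,0,0,0,0,-6,0.01],[0,0,0,0,0,-6,0.01],[0,0,0,0,0,-6,0.01],[0,0,0,0,0,-6,0.01],[0,0,0,0,0,-6,0.01]]' && python3 -m pendant '[[0,0,0,0,0,-6,0.01],[0,0,0,0,0,-6,0.01],[0,0,0,0,0,-6,0.01],[0,0,0,0,0,-6,0.01],[0,0,0,0,0,-6,0.01],[0,0,0,0,0,-6,0.01],[0,0,0,0,0,-6,0.01],[0,0,0,0,0,-5.3,0.01],[0,0,0,0,0,0,0.01],[0,0,0,0,0,0,0.01]]' && python3 st.py && python3 -c "
from h import *
d=shot('top','r1');e=shot('scene','r2')
a=d['image'][130:250,270:390,::-1];b=e['image'][130:290,130:290,::-1]
cv2.imwrite('pics/r.png',np.hstack([cv2.resize(a,(400,400),interpolation=2),cv2.resize(b,(400,400),interpolation=2)]))"
```

```text
clock: 7.2
position: [452.8, -395.7, 153.3]
ee_rot: [0.049, 0.999, -0.0, 0.001]
contact_force: [0.3, -0.5, -2.5]
gripper_width: 16.5
grasp_force: 60.9
7.2 pos [ 452.8 -395.7  153.3] toolx yaw 174.42 z [ 2.2e-03 -9.0e-04 -1.0e+00] F [ 0.3  -0.45 -2.53] T [-0.01 -0.03 -0.06] w 16.5 g 60.9 j [-0.45  0.43 -0.19 -0.   -0.94 -1.22]
clock: 8.0
position: [451.4, -394.9, 149.8]
ee_rot: [-0.318, 0.948, 0.002, -0.001]
contact_force: [-0.2, 0.1, -2.4]
gripper_width: 16.7
grasp_force: 60.9
clock: 9.0
position: [451.8, -395.2, 150.7]
ee_rot: [-0.67, 0.743, 0.001, -0.0]
contact_force: [-0.5, 0.4, -2.1]
gripper_width: 16.9
grasp_force: 60.9
9.0 pos [ 451.8 -395.2  150.7] toolx yaw -95.91 z [-0.0023  0.0015 -1.    ] F [-0.49  0.39 -2.09] T [-0.04 -0.    0.04] w 16.9 g 60.9 j [-0.45  0.44 -0.19 -0.   -0.94  0.35]
```

View pics/r.png

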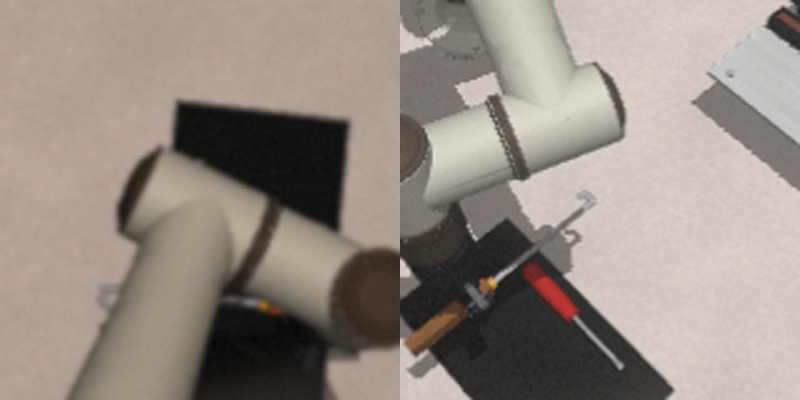

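```bash
python3 - <<'E'
from h import *
ex=np.array([.1006,.9949,0]);ey=np.array([-.9949,.1006,0]);t=np.array([451.8,-395.2,150.7])
for f in('r1','r2'):
    d=load(f)
    for L,s,z in((200,0,133.2),(200,19,133.2),(30,0,133.2)): print(f,L,s,np.round(proj(d,(t+L*ex+s*ey)*[1,1,0]+[0,0,z]),1))
d=load('r2');im=d['image'][:,:,::-1];cv2.imwrite('pics/rz.png',cv2.resize(im[195:260,155:220],(600,600),interpolation=2))
E
```

```text
r1 200 0 [300.8 215.7]
r1 200 19 [300.3 221.2]
r1 30 0 [349.8 220.5]
r2 200 0 [206.  210.1]
r2 200 19 [202.2 206.6]
r2 30 0 [164.5 243.8]
```

View pics/rz.png

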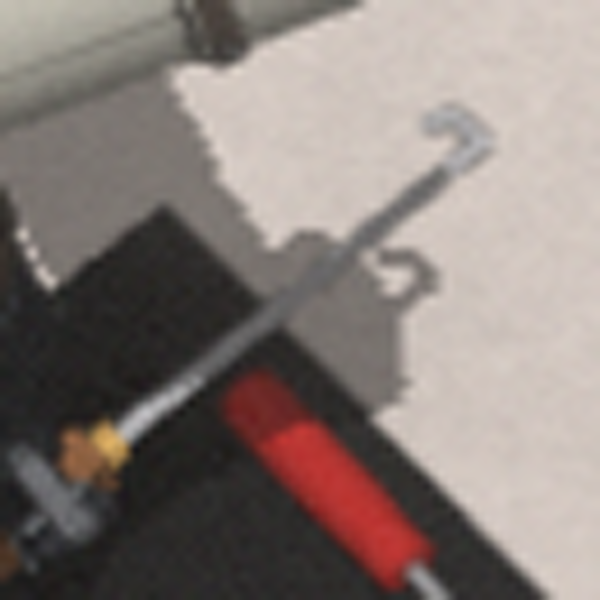

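The measured hook corner is at (206.8, 210.5) px against a predicted (206.0, 210.1), so the rod is level and straight. Next I move to a start point in front of the deck, at hook x −160, y −95 in the stand's frame.

```bash
python3 -m pendant '[[-0.02,-0.0145,0,0,0,0,0.01],[-0.035,-0.0255,0,0,0,0,0.01],[-0.035,-0.0255,0,0,0,0,0.01],[-0.035,-0.0255,0,0,0,0,0.01],[-0.035,-0.0255,0,0,0,0,0.01],[-0.035,-0.0255,0,0,0,0,0.01],[-0.03,-0.022,0,0,0,0,0.01],[-0.012,-0.0093,0,0,0,-0.1,0.01],[0,0,0,0,0,0,0.01]]' && python3 -m pendant '[[0,0,0.015,0,0,0,0.01],[0,0,0.025,0,0,0,0.01],[0,0,0.025,0,0,0,0.01],[0,0,0.015,0,0,0,0.01],[0,0,0.008,0,0,0,0.01],[0,0,0,0,0,0,0.01],[0,0,0,0,0,0,0.01]]'
cat > sf.py <<'E'
# hook corner and force in the stand's frame
from h import *
import sys
ex=np.array([.10055,.99493,0]);ey=np.array([-.99493,.10055,0]);mid=np.array([577.7,71.6,0])
s=arm.read_state();M=R.from_quat(s['ee_rot']).as_matrix()
h=s['position']-200.5*M[:,0]+17.5*M[:,2]
F=s['contact_force']
print('t%.1f hook X %.1f Y %.1f Z %.1f | F x %.2f y %.2f z %.2f | tcp Y %.1f yaw err %.2f T %s g %.0f'%(s['clock'],(h-mid)@ex-120,(h-mid)@ey,h[2],F@ex,F@ey,F[2],(s['position']-mid)@ey,np.degrees(np.arctan2(-M[:,0]@ey,-M[:,0]@ex)),s['wrist_torque'].round(2),s['grasp_force']))
if len(sys.argv)>1: # exit 1 once F.axis leaves base by more than the limit
    a,b,l=sys.argv[1:]; v=F@(ex if a=='x' else ey)
    sys.exit(1 if abs(v-float(b))>float(l) else 0)
E
python3 sf.py
```

```text
clock: 10.0
position: [649.9, -175.4, 151.4]
ee_rot: [-0.672, 0.741, 0.0, -0.0]
contact_force: [-0.6, -0.2, -2.3]
gripper_width: 16.7
grasp_force: 60.8
clock: 10.7
position: [649.4, -177.7, 65.1]
ee_rot: [-0.671, 0.741, -0.001, 0.0]
contact_force: [0.8, 0.2, -2.0]
gripper_width: 16.6
grasp_force: 60.9
t10.7 hook X -160.3 Y -96.1 Z 47.6 | F x 0.30 y -0.81 z -2.04 | tcp Y -96.4 yaw err 0.09 T [ 0.   -0.03 -0.06] g 61
```

```bash
python3 -m pendant '[[-0.01,0,0.0025,0,0,0,0.01],[-0.02,0,0,0,0,0,0.01],[-0.02,0,0,0,0,0,0.01],[-0.02,0,0,0,0,0,0.01],[-0.015,0,0,0,0,0,0.01],[-0.004,0,0,0,0,0,0.01],[0,0,0,0,0,0,0.01]]' >/dev/null; python3 sf.py x 0 2 && python3 -m pendant '[[0,0,0,0,0,0,0.01]]' >/dev/null && python3 sf.py x 0 2 && P="python3 -m pendant" && 
python3 -m pendant '[[-0.002,0,0,0,0,0,0.01],[-0.002,0,0,0,0,0,0.01]]' >/dev/null && python3 sf.py x 0 2 && 
python3 -m pendant '[[-0.002,0,0,0,0,0,0.01],[-0.002,0,0,0,0,0,0.01]]' >/dev/null && python3 sf.py x 0 2 && 
python3 -m pendant '[[-0.002,0,0,0,0,0,0.01],[-0.002,0,0,0,0,0,0.01]]' >/dev/null && python3 sf.py x 0 2 && 
python3 -m pendant '[[-0.002,0,0,0,0,0,0.01],[-0.002,0,0,0,0,0,0.01]]' >/dev/null && python3 sf.py x 0 2 && 
python3 -m pendant '[[-0.002,0,0,0,0,0,0.01],[-0.002,0,0,0,0,0,0.01]]' >/dev/null && python3 sf.py x 0 2 && 
python3 -m pendant '[[-0.002,0,0,0,0,0,0.01],[-0.002,0,0,0,0,0,0.01]]' >/dev/null && python3 sf.py x 0 2 && 
python3 -m pendant '[[-0.002,0,0,0,0,0,0.01],[-0.002,0,0,0,0,0,0.01]]' >/dev/null && python3 sf.py x 0 2
```

```text
t11.4 hook X -70.1 Y -95.2 Z 44.6 | F x -0.19 y -0.06 z -2.83 | tcp Y -95.8 yaw err 0.16 T [-0.05  0.   -0.04] g 61
t11.5 hook X -71.3 Y -95.3 Z 44.3 | F x 0.88 y 0.53 z -1.95 | tcp Y -95.6 yaw err 0.08 T [-0.08  0.01 -0.04] g 61
t11.7 hook X -67.7 Y -95.4 Z 44.0 | F x -0.45 y 0.39 z -1.86 | tcp Y -95.5 yaw err 0.02 T [-0.01 -0.01  0.  ] g 61
t11.9 hook X -63.1 Y -95.3 Z 44.1 | F x -0.01 y -0.47 z -2.13 | tcp Y -95.5 yaw err 0.07 T [ 0.01 -0.03  0.04] g 61
t12.1 hook X -58.8 Y -95.2 Z 44.1 | F x -0.17 y 0.22 z -1.12 | tcp Y -95.5 yaw err 0.09 T [ 0.01 -0.03 -0.02] g 61
t12.3 hook X -54.7 Y -95.2 Z 44.1 | F x 0.75 y -0.05 z -2.43 | tcp Y -95.5 yaw err 0.10 T [-0.02  0.01 -0.02] g 61
t12.5 hook X -50.7 Y -95.2 Z 44.1 | F x -0.81 y 0.60 z -1.39 | tcp Y -95.5 yaw err 0.10 T [ 0.04 -0.   -0.01] g 61
t12.7 hook X -46.8 Y -95.2 Z 44.1 | F x -0.63 y -0.50 z -2.59 | tcp Y -95.5 yaw err 0.09 T [ 0.05 -0.02 -0.01] g 61
t12.9 hook X -42.8 Y -95.2 Z 44.1 | F x -0.06 y 0.08 z -2.39 | tcp Y -95.5 yaw err 0.09 T [ 0.02  0.   -0.01] g 61
```

```bash

python3 -m pendant '[[-0.001,0,0,0,0,0,0.01],[-0.001,0,0,0,0,0,0.01]]' >/dev/null && python3 sf.py x 0 1.8 && 
python3 -m pendant '[[-0.001,0,0,0,0,0,0.01],[-0.001,0,0,0,0,0,0.01]]' >/dev/null && python3 sf.py x 0 1.8 && 
python3 -m pendant '[[-0.001,0,0,0,0,0,0.01],[-0.001,0,0,0,0,0,0.01]]' >/dev/null && python3 sf.py x 0 1.8 && 
python3 -m pendant '[[-0.001,0,0,0,0,0,0.01],[-0.001,0,0,0,0,0,0.01]]' >/dev/null && python3 sf.py x 0 1.8 && 
python3 -m pendant '[[-0.001,0,0,0,0,0,0.01],[-0.001,0,0,0,0,0,0.01]]' >/dev/null && python3 sf.py x 0 1.8 && 
python3 -m pendant '[[-0.001,0,0,0,0,0,0.01],[-0.001,0,0,0,0,0,0.01]]' >/dev/null && python3 sf.py x 0 1.8 && 
python3 -m pendant '[[-0.001,0,0,0,0,0,0.01],[-0.001,0,0,0,0,0,0.01]]' >/dev/null && python3 sf.py x 0 1.8 && 
python3 -m pendant '[[-0.001,0,0,0,0,0,0.01],[-0.001,0,0,0,0,0,0.01]]' >/dev/null && python3 sf.py x 0 1.8 && 
python3 -m pendant '[[-0.001,0,0,0,0,0,0.01],[-0.001,0,0,0,0,0,0.01]]' >/dev/null && python3 sf.py x 0 1.8 && 
python3 -m pendant '[[-0.001,0,0,0,0,0,0.01],[-0.001,0,0,0,0,0,0.01]]' >/dev/null && python3 sf.py x 0 1.8 && 
python3 -m pendant '[[-0.001,0,0,0,0,0,0.01],[-0.001,0,0,0,0,0,0.01]]' >/dev/null && python3 sf.py x 0 1.8 && 
python3 -m pendant '[[-0.001,0,0,0,0,0,0.01],[-0.001,0,0,0,0,0,0.01]]' >/dev/null && python3 sf.py x 0 1.8 && 
python3 -m pendant '[[-0.001,0,0,0,0,0,0.01],[-0.001,0,0,0,0,0,0.01]]' >/dev/null && python3 sf.py x 0 1.8 && 
python3 -m pendant '[[-0.001,0,0,0,0,0,0.01],[-0.001,0,0,0,0,0,0.01]]' >/dev/null && python3 sf.py x 0 1.8
```

```text
t13.1 hook X -40.8 Y -95.2 Z 44.1 | F x -0.04 y -0.07 z -3.07 | tcp Y -95.5 yaw err 0.09 T [ 0.07  0.03 -0.02] g 61
t13.3 hook X -38.9 Y -95.2 Z 44.1 | F x -0.41 y 0.47 z -1.46 | tcp Y -95.5 yaw err 0.09 T [ 0.02 -0.03  0.06] g 61
t13.5 hook X -36.9 Y -95.2 Z 44.1 | F x 1.38 y 0.25 z -1.71 | tcp Y -95.5 yaw err 0.09 T [0.   0.02 0.03] g 61
t13.7 hook X -34.8 Y -95.2 Z 44.1 | F x 0.13 y 0.88 z -2.68 | tcp Y -95.5 yaw err 0.09 T [0.03 0.01 0.01] g 61
t13.9 hook X -32.9 Y -95.2 Z 44.1 | F x 0.27 y -0.49 z -3.65 | tcp Y -95.5 yaw err 0.09 T [-0.04  0.04  0.04] g 61
t14.1 hook X -30.9 Y -95.2 Z 44.1 | F x 0.08 y 0.54 z -2.59 | tcp Y -95.5 yaw err 0.09 T [-0.06 -0.04 -0.03] g 61
t14.3 hook X -28.9 Y -95.2 Z 44.1 | F x 0.63 y 0.17 z -2.11 | tcp Y -95.5 yaw err 0.09 T [-0.01 -0.04  0.03] g 61
t14.5 hook X -26.9 Y -95.2 Z 44.1 | F x 0.25 y 0.02 z -2.18 | tcp Y -95.5 yaw err 0.09 T [-0.01 -0.    0.03] g 61
t14.7 hook X -24.9 Y -95.1 Z 44.1 | F x -0.41 y 1.07 z -1.46 | tcp Y -95.5 yaw err 0.09 T [0.01 0.03 0.02] g 61
t14.9 hook X -22.9 Y -95.2 Z 44.1 | F x 0.62 y 0.44 z -2.02 | tcp Y -95.5 yaw err 0.09 T [-0.01 -0.02  0.  ] g 61
t15.1 hook X -20.9 Y -95.2 Z 44.1 | F x -0.04 y 0.05 z -1.84 | tcp Y -95.5 yaw err 0.09 T [ 0.01 -0.02 -0.03] g 61
t15.3 hook X -18.9 Y -95.2 Z 44.1 | F x 0.48 y -0.65 z -1.95 | tcp Y -95.5 yaw err 0.09 T [-0.01 -0.03 -0.06] g 61
t15.5 hook X -16.9 Y -95.1 Z 44.1 | F x -0.39 y 0.52 z -1.32 | tcp Y -95.5 yaw err 0.09 T [ 0.04 -0.02 -0.03] g 61
t15.7 hook X -14.9 Y -95.1 Z 44.1 | F x 0.55 y 0.01 z -2.21 | tcp Y -95.5 yaw err 0.09 T [-0.03 -0.07  0.07] g 61
```

```bash

python3 -m pendant '[[-0.001,0,0,0,0,0,0.01],[-0.001,0,0,0,0,0,0.01]]' >/dev/null && python3 sf.py x 0 1.8 && 
python3 -m pendant '[[-0.001,0,0,0,0,0,0.01],[-0.001,0,0,0,0,0,0.01]]' >/dev/null && python3 sf.py x 0 1.8 && 
python3 -m pendant '[[-0.001,0,0,0,0,0,0.01],[-0.001,0,0,0,0,0,0.01]]' >/dev/null && python3 sf.py x 0 1.8 && 
python3 -m pendant '[[-0.001,0,0,0,0,0,0.01],[-0.001,0,0,0,0,0,0.01]]' >/dev/null && python3 sf.py x 0 1.8 && 
python3 -m pendant '[[-0.001,0,0,0,0,0,0.01],[-0.001,0,0,0,0,0,0.01]]' >/dev/null && python3 sf.py x 0 1.8 && 
python3 -m pendant '[[-0.001,0,0,0,0,0,0.01],[-0.001,0,0,0,0,0,0.01]]' >/dev/null && python3 sf.py x 0 1.8 && 
python3 -m pendant '[[-0.001,0,0,0,0,0,0.01],[-0.001,0,0,0,0,0,0.01]]' >/dev/null && python3 sf.py x 0 1.8
```

```text
t15.9 hook X -13.8 Y -95.1 Z 43.9 | F x -3.94 y -1.43 z -2.28 | tcp Y -95.3 yaw err 0.07 T [-1.1   0.04 -0.02] g 61
```

Contact came at hook X ≈ −14 (Tx −1.1), which puts the tray face at X ≈ −10. I back off so the hook corner is 18 mm from the face, then sweep in +y, watching the wrist moment.

```bash
cat >> sf.py <<'E'
E
cat > cz.py <<'E'
# exit 1 once the yaw moment shows a sideways touch
import sys
from h import *
exec(open('sf.py').read().split('if len(sys')[0])
lim=float(sys.argv[1]); sys.exit(1 if abs(s['wrist_torque'][2])>lim or abs(F@ex)>3.5 else 0)
E
python3 -m pendant '[[0.005,0,-0.0005,0,0,0,0.01],[0.008,0,-0.0005,0,0,0,0.01],[0.002,0,0,0,0,0,0.01],[0,0,0,0,0,0,0.01],[0,0,0,0,0,0,0.01]]' >/dev/null && python3 cz.py .25 && 
python3 -m pendant '[[0,0.005,0,0,0,0,0.01],[0,0.008,0,0,0,0,0.01],[0,0.006,0,0,0,0,0.01],[0,0.003,0,0,0,0,0.01],[0,0,0,0,0,0,0.01]]' >/dev/null && python3 cz.py .25 && 
python3 -m pendant '[[0,0.002,0,0,0,0,0.01]]' >/dev/null && python3 cz.py .25 && 
python3 -m pendant '[[0,0.002,0,0,0,0,0.01]]' >/dev/null && python3 cz.py .25 && 
python3 -m pendant '[[0,0.002,0,0,0,0,0.01]]' >/dev/null && python3 cz.py .25 && 
python3 -m pendant '[[0,0.002,0,0,0,0,0.01]]' >/dev/null && python3 cz.py .25 && 
python3 -m pendant '[[0,0.002,0,0,0,0,0.01]]' >/dev/null && python3 cz.py .25 && 
python3 -m pendant '[[0,0.002,0,0,0,0,0.01]]' >/dev/null && python3 cz.py .25
```

```text
t16.4 hook X -28.0 Y -95.3 Z 45.2 | F x -1.23 y -0.63 z -2.24 | tcp Y -95.5 yaw err 0.08 T [ 0.01 -0.02  0.  ] g 61
t16.9 hook X -27.9 Y -72.5 Z 45.3 | F x 0.27 y -0.31 z -1.81 | tcp Y -72.9 yaw err 0.11 T [ 0.02 -0.01 -0.03] g 61
t17.0 hook X -27.9 Y -71.5 Z 45.4 | F x -0.38 y 0.80 z -2.41 | tcp Y -71.8 yaw err 0.11 T [0.   0.03 0.  ] g 61
t17.1 hook X -27.9 Y -69.3 Z 45.2 | F x -0.42 y 0.21 z -2.39 | tcp Y -69.6 yaw err 0.09 T [ 0.02  0.03 -0.07] g 61
t17.2 hook X -28.0 Y -67.1 Z 45.1 | F x -0.02 y 0.72 z -2.04 | tcp Y -67.4 yaw err 0.09 T [-0.05 -0.03  0.02] g 61
t17.3 hook X -28.0 Y -65.1 Z 45.0 | F x -0.47 y 0.25 z -1.98 | tcp Y -65.4 yaw err 0.09 T [0.03 0.02 0.03] g 61
t17.4 hook X -28.0 Y -63.0 Z 45.1 | F x -0.34 y 1.16 z -2.03 | tcp Y -63.3 yaw err 0.09 T [-0.05  0.02  0.04] g 61
t17.5 hook X -28.0 Y -61.0 Z 45.1 | F x 0.78 y 1.08 z -1.69 | tcp Y -61.4 yaw err 0.09 T [-0.04  0.02 -0.02] g 61
```

```bash

python3 -m pendant '[[0,0.002,0,0,0,0,0.01]]' >/dev/null && python3 cz.py .25 && 
python3 -m pendant '[[0,0.002,0,0,0,0,0.01]]' >/dev/null && python3 cz.py .25 && 
python3 -m pendant '[[0,0.002,0,0,0,0,0.01]]' >/dev/null && python3 cz.py .25 && 
python3 -m pendant '[[0,0.002,0,0,0,0,0.01]]' >/dev/null && python3 cz.py .25 && 
python3 -m pendant '[[0,0.002,0,0,0,0,0.01]]' >/dev/null && python3 cz.py .25 && 
python3 -m pendant '[[0,0.002,0,0,0,0,0.01]]' >/dev/null && python3 cz.py .25 && 
python3 -m pendant '[[0,0.002,0,0,0,0,0.01]]' >/dev/null && python3 cz.py .25 && 
python3 -m pendant '[[0,0.002,0,0,0,0,0.01]]' >/dev/null && python3 cz.py .25 && 
python3 -m pendant '[[0,0.002,0,0,0,0,0.01]]' >/dev/null && python3 cz.py .25 && 
python3 -m pendant '[[0,0.002,0,0,0,0,0.01]]' >/dev/null && python3 cz.py .25 && 
python3 -m pendant '[[0,0.002,0,0,0,0,0.01]]' >/dev/null && python3 cz.py .25 && 
python3 -m pendant '[[0,0.002,0,0,0,0,0.01]]' >/dev/null && python3 cz.py .25 && 
python3 -m pendant '[[0,0.002,0,0,0,0,0.01]]' >/dev/null && python3 cz.py .25 && 
python3 -m pendant '[[0,0.002,0,0,0,0,0.01]]' >/dev/null && python3 cz.py .25 && 
python3 -m pendant '[[0,0.002,0,0,0,0,0.01]]' >/dev/null && python3 cz.py .25 && 
python3 -m pendant '[[0,0.002,0,0,0,0,0.01]]' >/dev/null && python3 cz.py .25 && 
python3 -m pendant '[[0,0.002,0,0,0,0,0.01]]' >/dev/null && python3 cz.py .25 && 
python3 -m pendant '[[0,0.002,0,0,0,0,0.01]]' >/dev/null && python3 cz.py .25 && 
python3 -m pendant '[[0,0.002,0,0,0,0,0.01]]' >/dev/null && python3 cz.py .25 && 
python3 -m pendant '[[0,0.002,0,0,0,0,0.01]]' >/dev/null && python3 cz.py .25 && 
python3 -m pendant '[[0,0.002,0,0,0,0,0.01]]' >/dev/null && python3 cz.py .25 && 
python3 -m pendant '[[0,0.002,0,0,0,0,0.01]]' >/dev/null && python3 cz.py .25 && 
python3 -m pendant '[[0,0.002,0,0,0,0,0.01]]' >/dev/null && python3 cz.py .25 && 
python3 -m pendant '[[0,0.002,0,0,0,0,0.01]]' >/dev/null && python3 cz.py .25 && 
python3 -m pendant '[[0,0.002,0,0,0,0,0.01]]' >/dev/null && python3 cz.py .25
```

```text
t17.6 hook X -28.0 Y -59.0 Z 45.1 | F x 0.83 y -0.33 z -1.60 | tcp Y -59.3 yaw err 0.09 T [ 0.   -0.05  0.01] g 61
t17.7 hook X -28.0 Y -57.0 Z 45.1 | F x -0.15 y -0.17 z -2.39 | tcp Y -57.3 yaw err 0.09 T [0.   0.01 0.02] g 61
t17.8 hook X -28.0 Y -55.0 Z 45.2 | F x 0.22 y -0.04 z -2.23 | tcp Y -55.3 yaw err 0.09 T [ 0.02  0.06 -0.02] g 61
t17.9 hook X -28.0 Y -53.0 Z 45.1 | F x 0.38 y 0.03 z -1.62 | tcp Y -53.3 yaw err 0.09 T [-0.05  0.    0.06] g 61
t18.0 hook X -28.0 Y -51.0 Z 45.1 | F x -0.39 y -0.44 z -1.75 | tcp Y -51.3 yaw err 0.09 T [-0.03  0.03 -0.04] g 61
t18.1 hook X -28.0 Y -49.0 Z 45.1 | F x 0.34 y 1.75 z -2.02 | tcp Y -49.3 yaw err 0.09 T [-0.03 -0.03  0.02] g 61
t18.2 hook X -28.0 Y -47.0 Z 45.1 | F x 0.22 y 1.05 z -2.27 | tcp Y -47.3 yaw err 0.09 T [-0.01 -0.02 -0.03] g 61
t18.3 hook X -28.0 Y -45.0 Z 45.1 | F x -0.84 y 0.02 z -2.53 | tcp Y -45.3 yaw err 0.09 T [-0.    0.01  0.02] g 61
t18.4 hook X -28.0 Y -43.0 Z 45.1 | F x -0.19 y -0.55 z -2.32 | tcp Y -43.3 yaw err 0.09 T [-0.01 -0.01 -0.07] g 61
t18.5 hook X -28.0 Y -41.0 Z 45.1 | F x -0.29 y 0.40 z -2.69 | tcp Y
[... 497 characters left out ...]
2] g 61
t19.0 hook X -28.0 Y -31.0 Z 45.1 | F x -0.23 y -0.41 z -2.49 | tcp Y -31.3 yaw err 0.10 T [ 0.02 -0.07 -0.01] g 61
t19.1 hook X -28.1 Y -29.0 Z 45.1 | F x -0.09 y -0.52 z -1.61 | tcp Y -29.3 yaw err 0.09 T [ 0.02  0.05 -0.03] g 61
t19.2 hook X -28.1 Y -27.0 Z 45.1 | F x -0.46 y 0.08 z -1.40 | tcp Y -27.3 yaw err 0.09 T [-0.01  0.01  0.01] g 61
t19.3 hook X -28.0 Y -25.0 Z 45.1 | F x 0.03 y -0.15 z -1.55 | tcp Y -25.4 yaw err 0.09 T [-0.03  0.04 -0.01] g 61
t19.4 hook X -28.1 Y -23.1 Z 45.1 | F x 0.22 y -1.14 z -3.31 | tcp Y -23.4 yaw err 0.09 T [-0.06 -0.18 -0.14] g 61
t19.5 hook X -28.0 Y -22.0 Z 45.4 | F x -0.77 y -2.63 z -2.22 | tcp Y -22.1 yaw err 0.04 T [-0.4  -0.69 -0.43] g 61
```

Touch at Y ≈ −23: Fy −2.6, with a yaw moment to match, as if the shank met the eye's bar. I back off about 2.5 mm to centre the bar in the hook mouth, then draw out slowly to check that it catches at X ≈ −45.

```bash
cat > cx.py <<'E'
# exit 1 once the pull (Tx) or a sideways moment (Tz) passes its limit
import sys
from h import *
exec(open('sf.py').read().split('if len(sys')[0])
a,b=map(float,sys.argv[1:]); sys.exit(1 if abs(s['wrist_torque'][0])>a or abs(s['wrist_torque'][2])>b else 0)
E
python3 -m pendant '[[0,-0.0025,0,0,0,0,0.01],[0,-0.0022,0,0,0,0,0.01],[0,0,0,0,0,0,0.01],[0,0,0,0,0,0,0.01]]' >/dev/null && python3 cx.py .5 .3 && 
python3 -m pendant '[[0.002,0,0,0,0,0,0.01],[0.003,0,0,0,0,0,0.01],[0.003,0,0,0,0,0,0.01],[0.002,0,0,0,0,0,0.01]]' >/dev/null && python3 cx.py .5 .3 && 
python3 -m pendant '[[0.001,0,0,0,0,0,0.01],[0.001,0,0,0,0,0,0.01]]' >/dev/null && python3 cx.py .5 .3 && 
python3 -m pendant '[[0.001,0,0,0,0,0,0.01],[0.001,0,0,0,0,0,0.01]]' >/dev/null && python3 cx.py .5 .3 && 
python3 -m pendant '[[0.001,0,0,0,0,0,0.01],[0.001,0,0,0,0,0,0.01]]' >/dev/null && python3 cx.py .5 .3 && 
python3 -m pendant '[[0.001,0,0,0,0,0,0.01],[0.001,0,0,0,0,0,0.01]]' >/dev/null && python3 cx.py .5 .3 && 
python3 -m pendant '[[0.001,0,0,0,0,0,0.01],[0.001,0,0,0,0,0,0.01]]' >/dev/null && python3 cx.py .5 .3 && 
python3 -m pendant '[[0.001,0,0,0,0,0,0.01],[0.001,0,0,0,0,0,0.01]]' >/dev/null && python3 cx.py .5 .3
```

```text
t19.9 hook X -28.1 Y -25.7 Z 44.9 | F x 0.17 y -0.14 z -2.19 | tcp Y -26.1 yaw err 0.10 T [-0.04  0.08 -0.02] g 61
t20.3 hook X -38.5 Y -25.9 Z 45.1 | F x 0.67 y 0.10 z -2.04 | tcp Y -26.1 yaw err 0.08 T [-0.02 -0.03 -0.  ] g 61
t20.5 hook X -40.3 Y -25.9 Z 45.1 | F x -0.39 y -0.24 z -2.21 | tcp Y -26.2 yaw err 0.08 T [-0.01 -0.    0.01] g 61
t20.7 hook X -42.1 Y -25.9 Z 45.1 | F x 0.24 y -0.51 z -2.33 | tcp Y -26.2 yaw err 0.09 T [ 0.04  0.01 -0.01] g 61
t20.9 hook X -44.1 Y -25.9 Z 45.1 | F x -0.12 y -0.10 z -2.66 | tcp Y -26.2 yaw err 0.10 T [-0.02 -0.06 -0.01] g 61
t21.1 hook X -45.5 Y -26.0 Z 45.3 | F x 4.76 y -0.63 z -2.66 | tcp Y -26.4 yaw err 0.09 T [ 1.2  -0.02  0.05] g 61
```

It caught at X = −45.5 with 4.8 N and almost no yaw moment, so the rod is hooked in line. I draw slowly, with checks.

```bash

python3 -m pendant '[[0.001,0,0,0,0,0,0.01],[0.001,0,0,0,0,0,0.01],[0.001,0,0,0,0,0,0.01],[0.002,0,0,0,0,0,0.01]]' >/dev/null && python3 cx.py 2.4 .4 && 
python3 -m pendant '[[0.002,0,0,0,0,0,0.01],[0.002,0,0,0,0,0,0.01],[0.002,0,0,0,0,0,0.01],[0.002,0,0,0,0,0,0.01],[0.002,0,0,0,0,0,0.01]]' >/dev/null && python3 cx.py 2.4 .4 && 
python3 -m pendant '[[0.002,0,0,0,0,0,0.01],[0.002,0,0,0,0,0,0.01],[0.002,0,0,0,0,0,0.01],[0.002,0,0,0,0,0,0.01],[0.002,0,0,0,0,0,0.01]]' >/dev/null && python3 cx.py 2.4 .4 && 
python3 -m pendant '[[0.002,0,0,0,0,0,0.01],[0.002,0,0,0,0,0,0.01],[0.002,0,0,0,0,0,0.01],[0.002,0,0,0,0,0,0.01],[0.002,0,0,0,0,0,0.01]]' >/dev/null && python3 cx.py 2.4 .4 && 
python3 -m pendant '[[0.002,0,0,0,0,0,0.01],[0.002,0,0,0,0,0,0.01],[0.002,0,0,0,0,0,0.01],[0.002,0,0,0,0,0,0.01],[0.002,0,0,0,0,0,0.01]]' >/dev/null && python3 cx.py 2.4 .4 && 
python3 -m pendant '[[0.002,0,0,0,0,0,0.01],[0.002,0,0,0,0,0,0.01],[0.002,0,0,0,0,0,0.01],[0.002,0,0,0,0,0,0.01],[0.002,0,0,0,0,0,0.01]]' >/dev/null && python3 cx.py 2.4 .4
```

```text
t21.5 hook X -50.8 Y -26.0 Z 45.2 | F x 4.53 y 0.57 z -2.24 | tcp Y -26.3 yaw err 0.11 T [ 1.18 -0.06 -0.05] g 61
t22.0 hook X -61.3 Y -26.0 Z 45.1 | F x 4.40 y -0.34 z -2.50 | tcp Y -26.3 yaw err 0.08 T [ 1.17 -0.06 -0.1 ] g 61
t22.5 hook X -71.2 Y -25.9 Z 45.1 | F x 4.06 y -0.13 z -1.80 | tcp Y -26.3 yaw err 0.09 T [ 1.17 -0.1  -0.07] g 61
t23.0 hook X -81.2 Y -25.9 Z 45.1 | F x 3.70 y 0.94 z -1.63 | tcp Y -26.2 yaw err 0.09 T [ 1.19 -0.08 -0.01] g 61
t23.5 hook X -91.2 Y -25.9 Z 45.1 | F x 3.63 y -0.62 z -2.59 | tcp Y -26.2 yaw err 0.09 T [ 1.16 -0.08 -0.02] g 61
t24.0 hook X -101.2 Y -25.9 Z 45.1 | F x 3.84 y 0.88 z -1.96 | tcp Y -26.2 yaw err 0.10 T [ 1.16 -0.05  0.07] g 61
```

```bash

python3 -m pendant '[[0.002,0,0,0,0,0,0.01],[0.002,0,0,0,0,0,0.01],[0.002,0,0,0,0,0,0.01],[0.002,0,0,0,0,0,0.01],[0.002,0,0,0,0,0,0.01]]' >/dev/null && python3 cx.py 2 .4 && 
python3 -m pendant '[[0.002,0,0,0,0,0,0.01],[0.002,0,0,0,0,0,0.01],[0.002,0,0,0,0,0,0.01],[0.002,0,0,0,0,0,0.01],[0.002,0,0,0,0,0,0.01]]' >/dev/null && python3 cx.py 2 .4 && 
python3 -m pendant '[[0.002,0,0,0,0,0,0.01],[0.002,0,0,0,0,0,0.01],[0.002,0,0,0,0,0,0.01],[0.002,0,0,0,0,0,0.01],[0.002,0,0,0,0,0,0.01]]' >/dev/null && python3 cx.py 2 .4 && 
python3 -m pendant '[[0.002,0,0,0,0,0,0.01],[0.002,0,0,0,0,0,0.01],[0.002,0,0,0,0,0,0.01],[0.002,0,0,0,0,0,0.01],[0.002,0,0,0,0,0,0.01]]' >/dev/null && python3 cx.py 2 .4 && 
python3 -m pendant '[[0.002,0,0,0,0,0,0.01],[0.002,0,0,0,0,0,0.01],[0.002,0,0,0,0,0,0.01],[0.002,0,0,0,0,0,0.01],[0.002,0,0,0,0,0,0.01]]' >/dev/null && python3 cx.py 2 .4 && 
python3 -m pendant '[[0.002,0,0,0,0,0,0.01],[0.002,0,0,0,0,0,0.01],[0.002,0,0,0,0,0,0.01],[0.001,0,0,0,0,0,0.01],[0.001,0,0,0,0,0,0.01]]' >/dev/null && python3 cx.py 2 .4 &&
python3 -m pendant '[[0.001,0,0,0,0,0,0.01],[0.001,0,0,0,0,0,0.01]]' >/dev/null && python3 cx.py 1.6 .4 && 
python3 -m pendant '[[0.001,0,0,0,0,0,0.01]]' >/dev/null && python3 cx.py 1.6 .4 && 
python3 -m pendant '[[0.001,0,0,0,0,0,0.01]]' >/dev/null && python3 cx.py 1.6 .4 && 
python3 -m pendant '[[0.001,0,0,0,0,0,0.01]]' >/dev/null && python3 cx.py 1.6 .4 && 
python3 -m pendant '[[0.001,0,0,0,0,0,0.01]]' >/dev/null && python3 cx.py 1.6 .4 && 
python3 -m pendant '[[0.001,0,0,0,0,0,0.01]]' >/dev/null && python3 cx.py 1.6 .4 && 
python3 -m pendant '[[0.001,0,0,0,0,0,0.01]]' >/dev/null && python3 cx.py 1.6 .4 && 
python3 -m pendant '[[0.001,0,0,0,0,0,0.01]]' >/dev/null && python3 cx.py 1.6 .4 && 
python3 -m pendant '[[0.001,0,0,0,0,0,0.01]]' >/dev/null && python3 cx.py 1.6 .4
```

```text
t24.5 hook X -111.2 Y -25.9 Z 45.1 | F x 5.84 y 0.48 z -0.81 | tcp Y -26.3 yaw err 0.10 T [1.2  0.02 0.03] g 61
t25.0 hook X -121.2 Y -26.0 Z 45.1 | F x 4.37 y 0.96 z -2.23 | tcp Y -26.3 yaw err 0.10 T [1.16 0.03 0.08] g 61
t25.5 hook X -131.2 Y -26.0 Z 45.1 | F x 3.90 y 0.25 z -2.20 | tcp Y -26.3 yaw err 0.09 T [1.13 0.01 0.06] g 61
t26.0 hook X -141.2 Y -26.0 Z 45.1 | F x 3.64 y -0.14 z -2.54 | tcp Y -26.3 yaw err 0.09 T [1.21 0.07 0.08] g 61
t26.5 hook X -151.2 Y -26.0 Z 45.1 | F x 5.22 y 0.46 z -2.22 | tcp Y -26.3 yaw err 0.09 T [1.16 0.09 0.14] g 61
t27.0 hook X -159.2 Y -26.0 Z 45.1 | F x 3.68 y 0.79 z -0.88 | tcp Y -26.3 yaw err 0.09 T [1.17 0.13 0.07] g 61
t27.2 hook X -161.1 Y -26.0 Z 45.1 | F x 3.59 y 0.63 z -2.90 | tcp Y -26.4 yaw err 0.09 T [1.17 0.14 0.08] g 61
t27.3 hook X -162.1 Y -26.0 Z 45.1 | F x 3.54 y -0.26 z -2.36 | tcp Y -26.4 yaw err 0.10 T [1.17 0.09 0.09] g 61
t27.4 hook X -163.1 Y -26.1 Z 45.1 | F x 3.86 y 0.62 z -2.16 | tcp Y -26.4 yaw err 0.09 T [1.21 0.11 0.09] g 61
t27.5 hook X -164.1 Y -26.1 Z 45.1 | F x 4.67 y -0.17 z -2.59 | tcp Y -26.4 yaw err 0.10 T [1.21 0.06 0.11] g 61
t27.6 hook X -165.1 Y -26.1 Z 45.1 | F x 4.56 y 0.19 z -2.34 | tcp Y -26.4 yaw err 0.09 T [1.12 0.1  0.11] g 61
t27.7 hook X -166.1 Y -26.1 Z 45.1 | F x 3.31 y 1.22 z -2.87 | tcp Y -26.4 yaw err 0.09 T [1.17 0.08 0.12] g 61
t27.8 hook X -167.2 Y -26.1 Z 45.1 | F x 3.78 y 1.36 z -2.61 | tcp Y -26.4 yaw err 0.09 T [1.19 0.12 0.12] g 61
t27.9 hook X -168.1 Y -26.1 Z 45.1 | F x 4.11 y 0.74 z -1.00 | tcp Y -26.4 yaw err 0.09 T [1.2  0.11 0.11] g 61
t28.0 hook X -169.2 Y -26.1 Z 45.1 | F x 3.73 y 0.30 z -1.86 | tcp Y -26.4 yaw err 0.09 T [1.17 0.15 0.11] g 61
```

```bash

python3 -m pendant '[[0.001,0,0,0,0,0,0.01]]' >/dev/null && python3 cx.py 1.5 .4 && 
python3 -m pendant '[[0.001,0,0,0,0,0,0.01]]' >/dev/null && python3 cx.py 1.5 .4 && 
python3 -m pendant '[[0.001,0,0,0,0,0,0.01]]' >/dev/null && python3 cx.py 1.5 .4 && 
python3 -m pendant '[[0.001,0,0,0,0,0,0.01]]' >/dev/null && python3 cx.py 1.5 .4 && 
python3 -m pendant '[[0.001,0,0,0,0,0,0.01]]' >/dev/null && python3 cx.py 1.5 .4 && 
python3 -m pendant '[[0.001,0,0,0,0,0,0.01]]' >/dev/null && python3 cx.py 1.5 .4 && 
python3 -m pendant '[[0.001,0,0,0,0,0,0.01]]' >/dev/null && python3 cx.py 1.5 .4 && 
python3 -m pendant '[[0.001,0,0,0,0,0,0.01]]' >/dev/null && python3 cx.py 1.5 .4 && 
python3 -m pendant '[[0.001,0,0,0,0,0,0.01]]' >/dev/null && python3 cx.py 1.5 .4 && 
python3 -m pendant '[[0.001,0,0,0,0,0,0.01]]' >/dev/null && python3 cx.py 1.5 .4 && 
python3 -m pendant '[[0.001,0,0,0,0,0,0.01]]' >/dev/null && python3 cx.py 1.5 .4 && 
python3 -m pendant '[[0.001,0,0,0,0,0,0.01]]' >/dev/null && python3 cx.py 1.5 .4
```

```text
t28.1 hook X -170.1 Y -26.0 Z 45.1 | F x 3.86 y 0.80 z -2.92 | tcp Y -26.4 yaw err 0.10 T [1.16 0.13 0.13] g 61
t28.2 hook X -171.1 Y -26.1 Z 45.1 | F x 4.03 y 0.03 z -2.53 | tcp Y -26.4 yaw err 0.09 T [1.17 0.14 0.08] g 61
t28.3 hook X -172.2 Y -26.1 Z 45.1 | F x 4.76 y 1.69 z -1.70 | tcp Y -26.4 yaw err 0.09 T [1.19 0.07 0.14] g 61
t28.4 hook X -173.1 Y -26.1 Z 45.1 | F x 3.01 y 1.26 z -1.60 | tcp Y -26.4 yaw err 0.09 T [1.15 0.11 0.05] g 61
t28.5 hook X -174.1 Y -26.1 Z 45.1 | F x 4.20 y 1.15 z -2.78 | tcp Y -26.4 yaw err 0.09 T [1.22 0.12 0.12] g 61
t28.6 hook X -175.1 Y -26.1 Z 45.1 | F x 5.41 y 1.33 z -2.74 | tcp Y -26.4 yaw err 0.09 T [1.17 0.09 0.11] g 61
t28.7 hook X -176.2 Y -26.1 Z 45.1 | F x 3.72 y 0.89 z -2.56 | tcp Y -26.4 yaw err 0.09 T [1.23 0.1  0.1 ] g 61
t28.8 hook X -176.9 Y -26.1 Z 45.1 | F x 7.74 y 1.42 z -1.82 | tcp Y -26.4 yaw err 0.08 T [2.27 0.04 0.13] g 61
```

At X ≈ −177 the force doubled to 7.7 N and the rod stopped following: that's the out-stop (expected −175 ±2). To unhook I go forward 17 mm, sideways −y 40 mm, then back out.

```bash

python3 -m pendant '[[0,0,0,0,0,0,0.01]]' >/dev/null; python3 sf.py;
python3 -m pendant '[[-0.002,0,0,0,0,0,0.01],[-0.004,0,0,0,0,0,0.01],[-0.005,0,0,0,0,0,0.01],[-0.004,0,0,0,0,0,0.01],[-0.002,0,0,0,0,0,0.01],[0,0,0,0,0,0,0.01],[0,0,0,0,0,0,0.01]]' >/dev/null && python3 cx.py .4 .3 && 
python3 -m pendant '[[0,-0.002,0,0,0,0,0.01],[0,-0.003,0,0,0,0,0.01],[0,-0.003,0,0,0,0,0.01],[0,-0.003,0,0,0,0,0.01]]' >/dev/null && python3 cx.py .4 .3 && 
python3 -m pendant '[[0,-0.003,0,0,0,0,0.01],[0,-0.003,0,0,0,0,0.01],[0,-0.003,0,0,0,0,0.01],[0,-0.004,0,0,0,0,0.01]]' >/dev/null && python3 cx.py .4 .3 && 
python3 -m pendant '[[0,-0.006,0,0,0,0,0.01],[0,-0.006,0,0,0,0,0.01],[0,-0.004,0,0,0,0,0.01],[0,0,0,0,0,0,0.01],[0,0,0,0,0,0,0.01]]' >/dev/null && python3 cx.py .4 .3
```

```text
t28.9 hook X -176.8 Y -26.1 Z 45.1 | F x 6.09 y 1.04 z -2.47 | tcp Y -26.4 yaw err 0.08 T [1.65 0.14 0.11] g 61
t29.6 hook X -160.0 Y -26.1 Z 45.1 | F x 0.32 y -0.81 z -2.80 | tcp Y -26.5 yaw err 0.10 T [-0.05 -0.07  0.01] g 61
t30.0 hook X -160.1 Y -37.5 Z 45.1 | F x -0.09 y -0.18 z -1.92 | tcp Y -37.8 yaw err 0.09 T [0.04 0.05 0.  ] g 61
t30.4 hook X -160.0 Y -50.2 Z 45.1 | F x 0.45 y 0.46 z -1.56 | tcp Y -50.6 yaw err 0.09 T [-0.02  0.01  0.02] g 61
t30.9 hook X -160.0 Y -66.0 Z 44.9 | F x 0.41 y -0.11 z -2.38 | tcp Y -66.3 yaw err 0.08 T [0.02 0.03 0.03] g 61
```

Unhooked with no contact. I back out, raise, and return over the mat.

```bash

python3 -m pendant '[[0.01,0,0,0,0,0,0.01],[0.02,0,0,0,0,0,0.01],[0.02,0,0,0,0,0,0.01],[0.015,0,0,0,0,0,0.01],[0.005,0,0,0,0,0,0.01],[0,0,-0.015,0,0,0,0.01],[0,0,-0.03,0,0,0,0.01],[0,0,-0.03,0,0,0,0.01],[0,0,-0.013,0,0,0,0.01]]' >/dev/null && python3 cx.py .5 .4 && python3 -m pendant '[[0.014,0.012,0,0,0,0,0.01],[0.028,0.024,0,0,0,0,0.01],[0.028,0.024,0,0,0,0,0.01],[0.028,0.024,0,0,0,0,0.01],[0.028,0.024,0,0,0,0,0.01],[0.028,0.024,0,0,0,0,0.01],[0.013,0.0116,0,0,0,0,0.01],[0,0,0,0,0,0,0.01]]' && python3 -m pendant '[[0,0,0,0,0,2,0.01],[0,0,0,0,0,4.5,0.01],[0,0,0,0,0,6,0.01],[0,0,0,0,0,6,0.01],[0,0,0,0,0,6,0.01],[0,0,0,0,0,6,0.01],[0,0,0,0,0,6,0.01],[0,0,0,0,0,6,0.01],[0,0,0,0,0,6,0.01]]' >/dev/null && python3 -m pendant '[[0,0,0,0,0,6,0.01],[0,0,0,0,0,6,0.01],[0,0,0,0,0,6,0.01],[0,0,0,0,0,6,0.01],[0,0,0,0,0,6,0.01],[0,0,0,0,0,6,0.01],[0,0,0,0,0,4,0.01],[0,0,0,0,0,1.4,0.01],[0,0,0,0,0,0,0.01],[0,0,0,0,0,0,0.01]]' && python3 st.py && python3 -c "
from h import *
d=shot('top','p1');e=shot('scene','p2')
a=d['image'][120:280,130:390,::-1];b=e['image'][100:340,110:380,::-1]
cv2.imwrite('pics/p.png',np.hstack([cv2.resize(a,(420,258),interpolation=2),cv2.resize(b,(290,258),interpolation=2)]))"
```

```text
t31.8 hook X -229.6 Y -67.9 Z 137.6 | F x 0.11 y -0.79 z -1.78 | tcp Y -68.4 yaw err 0.18 T [-0.04 -0.11  0.03] g 61
clock: 32.6
position: [450.6, -396.9, 149.8]
ee_rot: [-0.67, 0.742, 0.001, -0.0]
contact_force: [0.3, -0.5, -2.4]
gripper_width: 16.4
grasp_force: 60.9
clock: 34.5
position: [453.5, -395.6, 150.4]
ee_rot: [0.048, 0.999, 0.0, -0.0]
contact_force: [-0.3, -0.8, -2.3]
gripper_width: 16.3
grasp_force: 60.9
34.5 pos [ 453.5 -395.6  150.4] toolx yaw 174.51 z [-2.e-04  2.e-04 -1.e+00] F [-0.33 -0.78 -2.31] T [ 0.06 -0.05  0.03] w 16.3 g 60.9 j [-0.45  0.44 -0.19 -0.   -0.94 -1.22]
```

View pics/p.png

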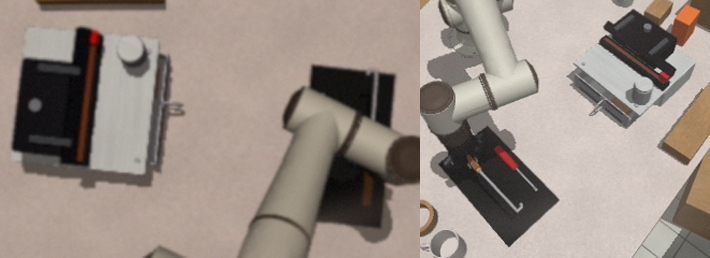

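The picture shows the tray out in front of the deck with its eye at (175,108), and the rod back over the mat. I lower it gently.

```bash

python3 -m pendant '[[0,0,0.015,0,0,0,0.01],[0,0,0.03,0,0,0,0.01],[0,0,0.03,0,0,0,0.01],[0,0,0.02,0,0,0,0.01],[0,0,0.01,0,0,0,0.01],[0,0,0.005,0,0,0,0.01],[0,0,0,0,0,0,0.01],[0,0,0,0,0,0,0.01]]' >/dev/null; python3 st.py; python3 -m pendant '[[0,0,0.002,0,0,0,0.01],[0,0,0.002,0,0,0,0.01],[0,0,0,0,0,0,0.01]]' >/dev/null; python3 st.py
```

```text
35.4 pos [ 454.  -396.5   41.8] toolx yaw 174.44 z [ 0.002  -0.0013 -1.    ] F [ 0.38 -0.64 -1.87] T [ 0.04 -0.05  0.06] w 16.9 g 60.9 j [-0.45  0.57 -0.29  0.   -0.7  -1.22]
35.7 pos [ 453.2 -395.9   36.8] toolx yaw 174.41 z [ 2.e-04 -0.e+00 -1.e+00] F [-0.42 -0.09 -2.11] T [-0.03 -0.02  0.  ] w 16.9 g 60.9 j [-0.45  0.58 -0.29 -0.   -0.7  -1.22]
```

```bash

python3 -m pendant '[[0,0,0.002,0,0,0,0.01],[0,0,0.001,0,0,0,0.01],[0,0,0,0,0,0,0.01]]' >/dev/null; python3 st.py; python3 -m pendant '[[0,0,0.001,0,0,0,0.01],[0,0,0,0,0,0,0.01]]' >/dev/null; python3 st.py
```

```text
36.0 pos [ 453.1 -395.9   33.4] toolx yaw 174.42 z [-4.e-04  2.e-04 -1.e+00] F [ 0.47 -0.11 -2.51] T [-0.05 -0.02  0.03] w 16.6 g 60.9 j [-0.45  0.58 -0.3  -0.   -0.69 -1.22]
36.2 pos [ 453.2 -396.    32.5] toolx yaw 174.42 z [-1.e-04  0.e+00 -1.e+00] F [ 0.2   0.63 -2.58] T [-0.03  0.01  0.01] w 16.6 g 61.0 j [-0.45  0.59 -0.3   0.   -0.69 -1.22]
```

```bash

python3 -m pendant '[[0,0,0.0005,0,0,0,0.01],[0,0,0,0,0,0,0.01]]' >/dev/null; python3 st.py; python3 -m pendant '[[0,0,0.0005,0,0,0,0.01],[0,0,0,0,0,0,0.01]]' >/dev/null; python3 st.py
```

```text
36.4 pos [ 453.3 -396.    32.5] toolx yaw 174.43 z [ 1.e-04 -1.e-04 -1.e+00] F [0.33 0.55 0.25] T [0.21 0.21 0.04] w 16.7 g 61.3 j [-0.45  0.59 -0.3   0.   -0.69 -1.22]
36.6 pos [ 453.3 -396.    32.4] toolx yaw 174.44 z [ 1.e-04 -2.e-04 -1.e+00] F [-1.23  1.11  5.33] T [ 0.54  0.51 -0.02] w 16.4 g 61.9 j [-0.45  0.59 -0.3   0.   -0.69 -1.22]
```

The rod is resting on the mat (pressing 5 N). I ease off 0.5 mm, open, lift and look.

```bash

python3 -m pendant '[[0,0,-0.0006,0,0,0,0.01],[0,0,0,0,0,0,0.02],[0,0,0,0,0,0,0.03],[0,0,0,0,0,0,0.05],[0,0,0,0,0,0,0.05],[0,0,0,0,0,0,0.05]]' >/dev/null; python3 st.py; python3 -m pendant '[[0,0,-0.01,0,0,0,0.05],[0,0,-0.03,0,0,0,0.05],[0,0,-0.04,0,0,0,0.05],[0,0,-0.04,0,0,0,0.05],[0,0,-0.04,0,0,0,0.05],[0,0,-0.02,0,0,0,0.05]]' >/dev/null; python3 -m pendant '[[0.04,0,0,0,0,0,0.05],[0.04,0,0,0,0,0,0.05],[0,-0.04,0,0,0,0,0.05],[0,-0.045,0,0,0,0,0.05],[0,-0.045,0,0,0,0,0.05],[0,-0.045,0,0,0,0,0.05],[0,-0.04,0,0,0,0,0.05],[0,-0.02,0,0,0,0,0.05],[0,0,0,0,0,0,0.05]]'; python3 st.py;  python3 -c "
from h import *
d=shot('top','f1');e=shot('scene','f2')
a=d['image'][120:280,130:390,::-1];b=e['image'][100:340,110:380,::-1]
cv2.imwrite('pics/f.png',np.vstack([cv2.resize(a,(550,338),interpolation=2),np.hstack([cv2.resize(b,(290,258),interpolation=2),cv2.resize(d['image'][140:200,210:270,::-1],(260,258),interpolation=2)])]))"
```

```text
37.2 pos [ 453.3 -396.    32.1] toolx yaw 174.42 z [ 0. -0. -1.] F [ 0.09  0.   -0.07] T [-0.02  0.01  0.01] w 50.2 g 0.0 j [-0.45  0.59 -0.3   0.   -0.69 -1.22]
clock: 38.7
position: [349.6, -624.4, 211.6]
ee_rot: [0.05, 0.999, -0.0, -0.0]
contact_force: [0.6, 1.8, 0.0]
gripper_width: 49.8
grasp_force: 0.0
38.7 pos [ 349.6 -624.4  211.6] toolx yaw 174.24 z [-3.e-04 -2.e-04 -1.e+00] F [0.64 1.79 0.04] T [ 0.06  0.03 -0.03] w 49.8 g 0.0 j [-0.84  0.57  0.2   0.   -1.2  -0.84]
```

View pics/f.png

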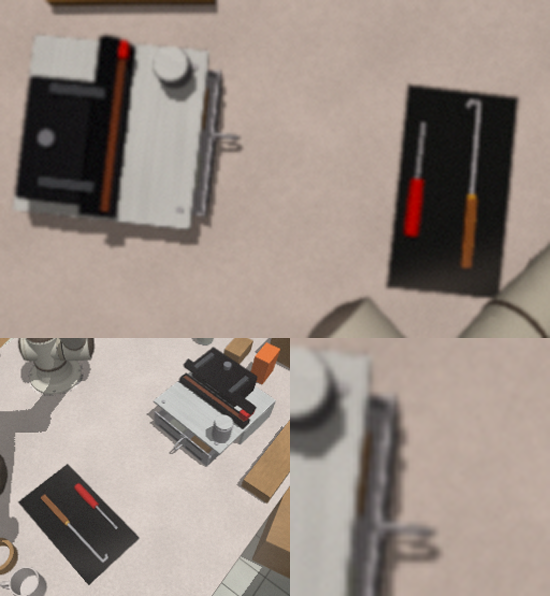

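```bash
python3 - <<'E'
from h import *
ex=np.array([.10055,.99493,0]);ey=np.array([-.99493,.10055,0]);mid=np.array([577.7,71.6,0])
d=load('f1');g=d['image'].astype(float).mean(2)
print([round(float((onplane(d,u,v,76)-mid)@ex-120),1) for u,v in((234.9,156),(233,174))])
print(np.round(g[[156,160,164,168]][:,224:242]))
d=load('f1');b=load('top0');print(np.abs(d['image'].astype(int)-b['image'])[150:262,312:378].mean())
E
```

```text
[-147.1, -147.3]
[[181. 179. 161. 116.  78.  68.  66.  66.  84.  96.  96. 133. 161. 167.
  168. 167. 166. 168.]
 [182. 179. 160. 102.  77.  79.  81. 100. 114.  81.  72. 113. 154. 170.
  174. 175. 175. 174.]
 [182. 167. 125.  72.  58.  77.  95. 124. 127.  79.  65.  95. 129. 160.
  172. 171. 171. 172.]
 [186. 163.  94.  59.  64.  80.  99. 114.  84.  60.  74. 101. 137. 164.
  170. 172. 173. 172.]]
4.056637806637807
```

The picture shows the tray's lip at about −140 mm, the rod flat on the mat and the bystanders untouched. Handing in.

```bash
python3 -m pendant '[[0,0,0,0,0,0,0.05],[0,0,0,0,0,0,0.05]]' >/dev/null; python3 -c "
from bench import arm
print(arm.job_done())"
```

```text
the job is handed in; nothing more can be done
None
```

I hooked the tray by its eye, drew it about 131 mm out to its stop (pull about 4–5 N, 8 N on meeting the stop), unhooked the rod and laid it flat back on the mat; I handed the job in at about 39 s, and no verdict was returned.

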